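# Put the stone chisels back in the caddy

### The arm

A 6-joint arm with a two-finger parallel gripper is mounted at the origin on the work surface. World frame = base frame: x ahead of the robot, y to its left, z up, the work surface at z = 0. Lengths are in m, angles in rad, forces in N, time in s.
With the tool pointing down it reaches from about 0.325 to 0.875 m from the base axis. Payload 4.4 kg.
Tool frame: the origin (TCP) lies at the very end of the fingers, on their centre line; the grasp point (between the pads) lies hold_point_z behind it (hold_point_z is the distance from the TCP to the grasp point, in m); z points along the fingers, y is the line along which they close (so a half turn about z gives the same grasp; the last joint's range is limited). The gripper opens to 85 mm and grips with 20 to 120 N. Pads are 22 mm wide; open, the fingers measure 114 mm over their backs; the gripper's body (76 mm by 85 mm) begins 54 mm behind the grasp point. The pads swing forward as they close: fully open they stand 13 mm farther back than shut.
Start: joints at [-1.476, 0.207, 1.542, -0, 1.393, -0.15], TCP at [0.14, -0.558, 0.231] pointing down, gripper open.
Joint ranges: [-2.73, 2.73], [-0.86, 2.22], [0.23, 2.46], [-1.11, 4.25], [0.08, 2.63], [-2.82, 2.82]. Speed limits (rad/s): [2.79, 2.79, 3.14, 3.14, 3.14, 3.14].

### API

Orientations are given as a unit quaternion [x, y, z, w].
In Python, from cell import get_state, capture, close_job, hold_point_z gives the robot as it stands.
- The arm moves only by the shell command python3 -m inch 'ROWS' [FORCE]. ROWS is JSON, a list of rows, each an object with "fingers": the closure, from -1 (fully open) to 1 (shut); "dp": the shift along the tool's x, y, z in mm, a list of three; "twist": the turn about the tool's z in degrees. A call has exactly 10 rows; each row shifts and turns the commanded pose from where the row before left it, along the tool's axes as they then stand; what a row does not reach is not made up. A row lasts 1/12 s, in which the tool goes at most 41.7 mm and 7.16 degrees, less where a joint would pass 70% of its speed; a pose out of reach is approached as far as the arm can. A call with a gripper value outside its range is refused whole. The fingers move at their own pace and stop on an object; FORCE is the grip in N (left out, the last holds). Time passes only in rows, so rows that do not move let the fingers close, or fill a call up. It gives the time, the measured TCP pose, the force, the opening and the grip force at its end, in the units of the state.
- get_state(): the state, without advancing time (a new reading comes with each control period).
- capture(name): name is "scene" or "top"; returns a dict with "img" (420x560x3 uint8, red, green, blue), "fx", "fy", "cx", "cy" (pixels), "world_to_cam" (4x4, takes a point from world to camera coordinates). Camera axes: x right, y down, z forward; pixel columns grow to the right and rows downward; lengths in m; the calibration is good to about 2 mm. A picture is of the moment at which its call begins. There is no depth.
- close_job(): hands the job in; it is judged then, once.
The state is a dict: "t": time; "qpos": joint angles; "joint_vel": joint speeds; "joint_torque": joint torques, N m; "ee_pos": TCP position; "orientation": TCP orientation; "force": force on the tool from outside, world axes, zero at the start; "moment": the same for the moment, N m; "gripper_width": opening from 0.0 (shut) to 1.0 (fully open); "gripper_force": force on a finger pad.
Only numpy, scipy, OpenCV 4.12 (cv2) and the standard library are available. Lean on these libraries where they do the work, as an engineer would, in place of code of your own. Each camera call takes 0.05 s, during which the arm holds its last target. There are 200 camera calls.

### The job

Put the three loose stone chisels away in the plywood caddy, each lying flat and lengthways in the pan that already holds a chisel of its kind: the point with the point, the claw with the claw, the flat with the flat. Set them down, do not drop or toss them. Leave the wooden-handled wood chisel, the offcut of ribbed bar, the mallet and the little stone carving where they are.

Things in the scene. Friction and masses are not known exactly. Their poses are not given: they have to be found in the camera images.
- chisel_point: Loose steel stone chisel, 140 mm long: round shank 12.5 mm (x -72 to -27 mm), darker octagonal body 14 mm thick (x -27 to +28 mm; grip here, near the balance point), working end to x +68 mm. Point chisel: the end tapers over 40 mm to a 2 mm point; no blade. Origin on the centre line, mid-body, 7 mm above what it lies on; x towards the working end. Under 0.2 kg.
- chisel_claw: Loose steel stone chisel, 140 mm long: round shank 12.5 mm (x -72 to -27 mm), darker octagonal body 14 mm thick (x -27 to +28 mm; grip here, near the balance point), working end to x +68 mm. Claw chisel: flares to a 34 mm wide blade with four teeth 13 mm long, like a comb. Origin on the centre line, mid-body, 7 mm above what it lies on; x towards the working end. Under 0.2 kg.
- chisel_flat: Loose steel stone chisel, 140 mm long: round shank 12.5 mm (x -72 to -27 mm), darker octagonal body 14 mm thick (x -27 to +28 mm; grip here, near the balance point), working end to x +68 mm. Flat chisel: the end flares to a plain blade 24 mm wide with a straight edge. Origin on the centre line, mid-body, 7 mm above what it lies on; x towards the working end. Under 0.2 kg.
- wood_chisel: Look-alike, to be left: a woodworker's chisel, 144 mm long, with a pale octagonal wooden handle 22 mm thick, brass ferrule and a plain blade 22 mm wide. Origin on its centre line at mid-length, 11 mm above the bench; x towards the blade.
- ribbed_bar: Look-alike, to be left: a cut-off of rusty ribbed reinforcing bar, 140 mm long, 14 mm thick, same thickness from end to end, no shank, point or blade. Origin at its centre, 7 mm above the bench; x along it.
- pan_point: Fixed open white pan, 176 (x) by 106 (y) by 26 mm, walls and floor 3 mm, already holding a point chisel, clipped immovably at y = -34 mm, 18 mm high, working end to +x. Free room beside it: y -17 to +50 mm (best +12). Origin: centre of underside, 8 mm above the bench; x lengthways, z up. One of 3 in a fixed plywood tray (walls 34 mm over bench, boards at its y ends 56 mm).
- pan_claw: Fixed open white pan, 176 (x) by 106 (y) by 26 mm, walls and floor 3 mm, already holding a claw (toothed) chisel, clipped immovably at y = -34 mm, 18 mm high, working end to +x. Free room beside it: y -17 to +50 mm (best +12). Origin: centre of underside, 8 mm above the bench; x lengthways, z up. One of 3 in a fixed plywood tray (walls 34 mm over bench, boards at its y ends 56 mm).
- pan_flat: Fixed open white pan, 176 (x) by 106 (y) by 26 mm, walls and floor 3 mm, already holding a flat chisel, clipped immovably at y = -34 mm, 18 mm high, working end to +x. Free room beside it: y -17 to +50 mm (best +12). Origin: centre of underside, 8 mm above the bench; x lengthways, z up. One of 3 in a fixed plywood tray (walls 34 mm over bench, boards at its y ends 56 mm).
- mallet: Bystander: a sculptor's round iron mallet standing on its head, head 62 mm across and 60 mm tall, wooden handle 27 mm thick pointing up, 150 mm tall in all, 0.9 kg. Origin: centre of its underside.
- stone: Bystander: a small pale limestone trial carving (a dome and a boss on a slab), 75 by 100 mm, 58 mm tall, 0.7 kg. Origin: centre of its underside.
There are look-alikes about, which are no part of the job. What is shaped like the chisel_claw but orange, purple or yellow is not meant.

How it is judged:
By the outcome, as a careful person would: the job done as asked, in the order asked, and still so for the second after the job is handed in, with the robot touching nothing.
It also fails if it takes over 93 s, if anything falls off the work surface, if the arm or the gripper's body presses on something with over 40 N, if the wrist force passes 120 N, or if a joint passes its speed limit or range.

## Working session

There is one attempt and no reset: what is moved stays moved. The work goes in short steps, Python scripts to look and compute and a shell command to move; the robot and the scene stay as the last step left them, time stands still between calls to the robot, and variables do not carry over. Pictures are saved under pics/ and viewed, at most 14 in all, crops included, and the job is handed in when it is done.

```bash
ls; mkdir -p pics; python3 - <<'E'
from cell import *
import cv2,numpy as np
print(hold_point_z, get_state())
for n in("top","scene"):
    c=capture(n); cv2.imwrite(f"pics/{n}0.png",c["img"][:,:,::-1]); print(n,c["fx"],c["cx"],c["cy"],np.round(c["world_to_cam"],3).tolist())
E
```

```text
pics
0.0187 {'t': 0.0, 'qpos': array([-1.47547134e+00,  2.07455736e-01,  1.54296728e+00,  2.60465676e-05,
        1.39349105e+00, -1.50484642e-01]), 'joint_vel': array([ 2.74027589e-03,  6.55133408e-06, -1.66206875e-03, -1.41613483e-03,
       -9.27890863e-04,  1.92012429e-03]), 'joint_torque': array([ 1.66573660e-03, -3.83028674e+01, -2.91594189e+01, -2.25252342e-05,
        1.06039832e-02,  1.47814467e-05]), 'ee_pos': array([ 0.13985391, -0.55694988,  0.23009915]), 'orientation': array([ 9.92456321e-01,  1.22593245e-01,  4.48195529e-05, -1.15991025e-03]), 'force': array([0.45667493, 1.12273621, 0.15827897]), 'moment': array([-0.00400663,  0.01549759,  0.03324288]), 'gripper_force': 0.0, 'gripper_width': 0.9964471503922566}
top 403.95271714427 279.51048728663284 207.2963173020383 [[-0.017, -1.0, -0.015, -0.095], [-0.986, 0.02, -0.168, 0.464], [0.168, 0.012, -0.986, 1.077], [0.0, 0.0, 0.0, 1.0]]
scene 483.5340005359337 287.28804657162596 210.80962478643767 [[0.28, 0.96, -0.003, -0.03], [0.787, -0.231, -0.572, -0.351], [-0.55, 0.158, -0.82, 1.535], [0.0, 0.0, 0.0, 1.0]]
```

View pics/top0.png

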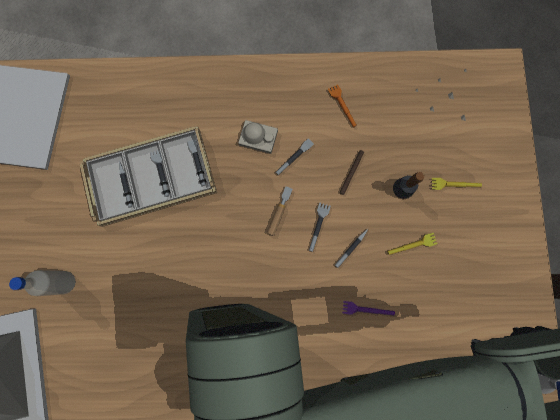

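View pics/scene0.png

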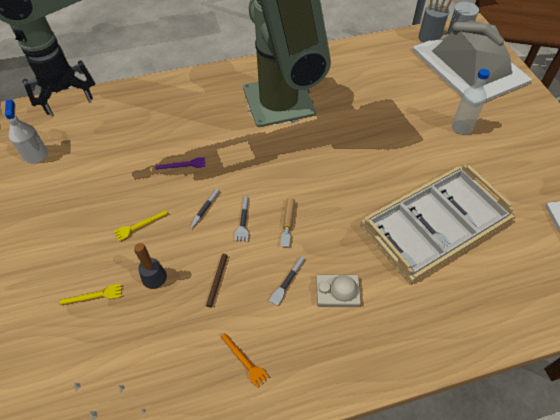

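The top view shows these candidates:
- **Loose chisels:** claw-like at (319,227), flat-like at (295,157), point-like at (351,248).
- **Look-alikes:** wood chisel (280,211), ribbed bar (352,172), and coloured claws: orange (342,106), yellow (456,184) and (411,244), purple (370,310).
- **Caddy:** at (148,175), with three pans at about (113,190), (150,178) and (187,165).

One crop sheet will confirm the kinds, and I'll measure in the same step.

```bash
cat > h.py <<'E'
import cv2,numpy as np
from cell import *
def ray(c,uv):
    W=np.array(c["world_to_cam"]);R,t=W[:3,:3],W[:3,3]
    d=R.T@np.array([(uv[0]-c["cx"])/c["fx"],(uv[1]-c["cy"])/c["fy"],1.]);return -R.T@t,d
def onz(c,uv,z):
    o,d=ray(c,uv);return o+d*(z-o[2])/d[2]
def proj(c,p):
    q=np.array(c["world_to_cam"])@np.r_[p,1];return q[:2]/q[2]*[c["fx"],c["fy"]]+[c["cx"],c["cy"]]
def sub(c,p,r=0.11):
    "not-wood blob nearest p: chroma low"
    im=c["img"];lab=cv2.cvtColor(im,cv2.COLOR_RGB2LAB).astype(int)
    m=(lab[:,:,2]-128<10).astype(np.uint8)
    n,L,S,C=cv2.connectedComponentsWithStats(m)
    return m,n,L,S,C
E
python3 - <<'E'
from h import *
T=capture("top");S=capture("scene")
for c,n,seeds in((T,"top",{"flat":(295,157),"claw":(319,227),"point":(351,248)}),(S,"scene",{"flat":(288,280),"claw":(244,218),"point":(205,210)})):
    m,k,L,St,C=sub(c,None)
    for s,u in seeds.items():
        l=np.bincount(L[u[1]-4:u[1]+5,u[0]-4:u[0]+5].ravel(),minlength=k);l[0]=0;l=l.argmax()
        ys,xs=np.where(L==l)
        P=np.array([onz(c,(x,y),0.007)[:2] for x,y in zip(xs,ys)])
        vx,vy,x0,y0=cv2.fitLine(P.astype(np.float32),cv2.DIST_L2,0,1e-4,1e-4).ravel()
        pr=(P-[x0,y0])@[vx,vy]; a,b=pr.min(),pr.max()
        print(n,s,St[l],"ends",np.round([x0+a*vx,y0+a*vy,x0+b*vx,y0+b*vy],4),"len",round(b-a,4),"ang",round(np.degrees(np.arctan2(vy,vx)),1))
a=cv2.resize(T["img"][125:230,75:220],None,fx=2.7,fy=2.7,interpolation=2)
b=cv2.resize(S["img"][160:285,355:520],None,fx=2.4,fy=2.4,interpolation=2)
d=cv2.resize(T["img"][130:275,260:390],None,fx=2.7,fy=2.7,interpolation=2)
o=np.zeros((600,800,3),np.uint8)
o[:a.shape[0],:a.shape[1]]=a; o[290:290+b.shape[0],:b.shape[1]]=b; o[:d.shape[0],420:420+d.shape[1]]=d
cv2.imwrite("pics/crop1.png",o[:,:,::-1])
E
```

```text
top flat [276 139  38  36 286] ends [ 0.5675 -0.0956  0.6632 -0.1978] len 0.14 ang -46.9
top claw [309 203  22  49 326] ends [ 0.3434 -0.1866  0.4762 -0.2318] len 0.1403 ang -18.8
top point [335 229  33  39 231] ends [ 0.2991 -0.255   0.4011 -0.3477] len 0.1379 ang -42.2
scene flat [269 256  35  49 359] ends [ 0.568  -0.0948  0.6655 -0.1979] len 0.1419 ang -46.6
scene claw [235 196  14  45 306] ends [ 0.3449 -0.1867  0.4778 -0.2315] len 0.1402 ang -18.7
scene point [190 189  29  39 212] ends [ 0.3    -0.2544  0.4027 -0.3475] len 0.1386 ang -42.2
```

View pics/crop1.png

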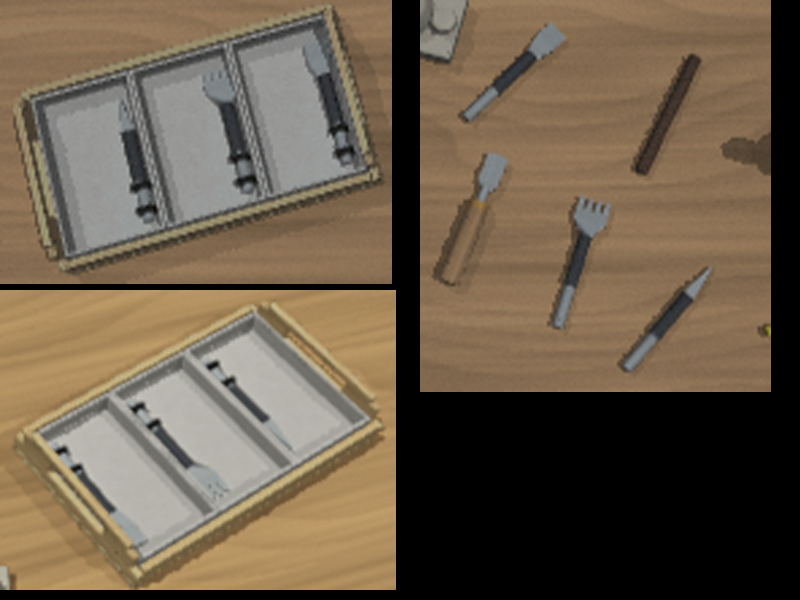

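The crop shows the point pan on the left, the claw pan in the middle and the flat pan on the right (top view). The loose ones are the flat chisel (295,157), the claw (319,227) and the point (351,248), all with working ends up. The two views agree within 2 mm, and the lengths come out at about 140 mm. Next is the caddy.

```bash
python3 - <<'E'
from h import *
o=[]
for n,box in(("top",(75,125,220,230)),("scene",(355,160,520,285))):
    c=capture(n);im=c["img"];hsv=cv2.cvtColor(im,cv2.COLOR_RGB2HSV)
    lab=cv2.cvtColor(im,cv2.COLOR_RGB2LAB).astype(int)
    m=((lab[:,:,2]-128<8)).astype(np.uint8)
    z=np.zeros_like(m);x0,y0,x1,y1=box;z[y0:y1,x0:x1]=m[y0:y1,x0:x1]
    z=cv2.morphologyEx(z,cv2.MORPH_OPEN,np.ones((3,3)))
    k,L,S,C=cv2.connectedComponentsWithStats(z);l=1+S[1:,4].argmax()
    ys,xs=np.where(L==l);print(n,S[l])
    P=np.array([onz(c,(x,y),0.034)[:2] for x,y in zip(xs,ys)],np.float32)
    r=cv2.minAreaRect(P);print(r);B=cv2.boxPoints(r);print(np.round(B,3).tolist())
    v=im.copy();v[L!=l]//=3
    for b in B: cv2.circle(v,tuple(int(q) for q in proj(c,[*b,.034]).round()),2,(255,0,0))
    o.append(cv2.resize(v[y0:y1,x0:x1],(400,300)))
cv2.imwrite("pics/tray.png",np.hstack(o)[:,:,::-1])
E
```

```text
top [  86  130  125   91 7079]
((0.565675675868988, 0.26808100938796997), (0.18264533579349518, 0.32226696610450745), 15.650334358215332)
[[0.4339999854564667, 0.39899998903274536], [0.5210000276565552, 0.08799999952316284], [0.6970000267028809, 0.1379999965429306], [0.6100000143051147, 0.4480000138282776]]
scene [ 372  170  136  103 7058]
((0.5688122510910034, 0.26930201053619385), (0.17993241548538208, 0.31914234161376953), 15.719724655151367)
[[0.4390000104904175, 0.39899998903274536], [0.5249999761581421, 0.09099999815225601], [0.6990000009536743, 0.14000000059604645], [0.6119999885559082, 0.44699999690055847]]
```

View pics/tray.png

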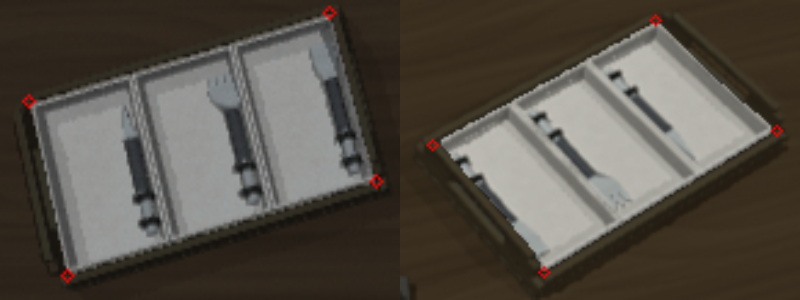

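The caddy centre is (0.567, 0.269) with heading 15.7°, and the rim measures about 318 × 178 mm, which fits. The pans sit at ±107 mm. I'll start with the point chisel and first turn to its heading of -42°.

```bash
cat > go.py <<'E'
import sys
from h import *
G=dict(point=(.3535,-.303,-42.2),claw=(.4125,-.2098,-18.8),flat=(.6172,-.1477,-46.8))
c=np.array([.567,.2687]);a=np.radians(15.7);X=np.array([np.cos(a),np.sin(a)]);Y=np.array([-X[1],X[0]])
for n,y in(("point",.119),("claw",.012),("flat",-.095)): G["pan_"+n]=(*(c+.002*X+y*Y),15.7)
def delta(name):
    s=get_state();x,y,z,w=s["orientation"];h=2*np.arctan2(y,x)
    g=G[name];d=np.array(g[:2])-s["ee_pos"][:2]
    tw=(np.degrees(h)-g[2]+90)%180-90
    f=lambda h:(1000*np.array([d@[np.cos(h),np.sin(h)],d@[np.sin(h),-np.cos(h)]])).round(1)
    print(name,"twist",round(tw,2),"| dp now",f(h),"after twist",f(np.radians(np.degrees(h)-tw)),"z",s["ee_pos"].round(4),"w",round(s["gripper_width"],3),"gf",round(s["gripper_force"],1),"F",s["force"].round(1),"q6",s["qpos"][5].round(2),"t",s["t"])
if __name__=="__main__": delta(sys.argv[1])
E
python3 -m inch '[{"fingers":0,"dp":[0,0,0],"twist":7},{"fingers":0,"dp":[0,0,0],"twist":7},{"fingers":0,"dp":[0,0,0],"twist":7},{"fingers":0,"dp":[0,0,0],"twist":7},{"fingers":0,"dp":[0,0,0],"twist":7},{"fingers":0,"dp":[0,0,0],"twist":7},{"fingers":0,"dp":[0,0,0],"twist":7},{"fingers":0,"dp":[0,0,0],"twist":7},{"fingers":0,"dp":[0,0,0],"twist":0},{"fingers":0,"dp":[0,0,0],"twist":0}]' 40
python3 go.py point
```

```text
t: 1.13
ee_pos: [0.1399, -0.5577, 0.2312]
orientation: [0.934, -0.356, -0.0, -0.0]
force: [0.4, -0.1, 0.0]
gripper_width: 0.497
gripper_force: 0.0
point twist 0.46 | dp now [ -10.2 -332.2] after twist [ -12.8 -332.1] z [ 0.1399 -0.5577  0.2312] w 0.497 gf 0.0 F [ 0.4 -0.1  0. ] q6 0.82 t 1.1333
```

```bash
python3 -m inch '[{"fingers":0,"dp":[-1.3,-37,0],"twist":0.46},{"fingers":0,"dp":[-1.3,-37,0],"twist":0},{"fingers":0,"dp":[-1.3,-37,0],"twist":0},{"fingers":0,"dp":[-1.3,-37,0],"twist":0},{"fingers":0,"dp":[-1.3,-37,0],"twist":0},{"fingers":0,"dp":[-1.3,-37,0],"twist":0},{"fingers":0,"dp":[-1.3,-37,0],"twist":0},{"fingers":0,"dp":[-1.3,-37,0],"twist":0},{"fingers":0,"dp":[-1.4,-36,0],"twist":0},{"fingers":0,"dp":[0,0,0],"twist":0}]'
python3 -m inch '[{"fingers":0,"dp":[0,0,30],"twist":0},{"fingers":0,"dp":[0,0,30],"twist":0},{"fingers":0,"dp":[0,0,30],"twist":0},{"fingers":0,"dp":[0,0,30],"twist":0},{"fingers":0,"dp":[0,0,30],"twist":0},{"fingers":0,"dp":[0,0,20],"twist":0},{"fingers":0,"dp":[0,0,10],"twist":0},{"fingers":0,"dp":[0,0,0],"twist":0},{"fingers":0,"dp":[0,0,0],"twist":0},{"fingers":0,"dp":[0,0,0],"twist":0}]'
python3 go.py point
python3 - <<'E'
from h import *
c=capture("scene");cv2.imwrite("pics/s1.png",cv2.resize(c["img"][120:300,110:350],(800,600),interpolation=2)[:,:,::-1])
E
```

```text
t: 1.97
ee_pos: [0.3578, -0.2995, 0.2314]
orientation: [0.934, -0.357, 0.001, -0.002]
force: [0.0, -0.5, -0.9]
gripper_width: 0.505
gripper_force: 0.0
t: 2.8
ee_pos: [0.3557, -0.3057, 0.0528]
orientation: [0.932, -0.361, 0.001, 0.001]
force: [1.2, 0.1, 1.4]
gripper_width: 0.502
gripper_force: 0.0
point twist -0.15 | dp now [-3.5 -0.5] after twist [-3.5 -0.5] z [ 0.3557 -0.3057  0.0528] w 0.502 gf 0.0 F [1.2 0.1 1.4] q6 1.42 t 2.8
```

View pics/s1.png

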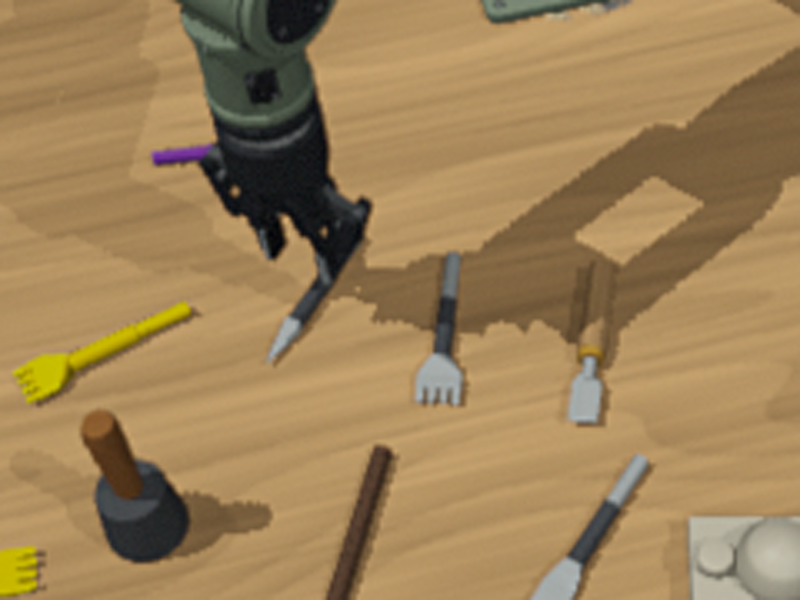

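In the crop, the gripper straddles the point chisel around (325,285), well clear of the others. I'll lower it and grip.

```bash
python3 -m inch '[{"fingers":0,"dp":[-3,0,15],"twist":0},{"fingers":0,"dp":[0,0,14],"twist":0},{"fingers":0,"dp":[0,0,10],"twist":0},{"fingers":0,"dp":[0,0,6],"twist":0},{"fingers":0,"dp":[0,0,4],"twist":0},{"fingers":0,"dp":[0,0,0],"twist":0},{"fingers":0,"dp":[0,0,0],"twist":0},{"fingers":0.4,"dp":[0,0,0],"twist":0},{"fingers":1,"dp":[0,0,0],"twist":0},{"fingers":1,"dp":[0,0,0],"twist":0}]' 40
python3 -m inch '[{"fingers":1,"dp":[0,0,0],"twist":0},{"fingers":1,"dp":[0,0,0],"twist":0},{"fingers":1,"dp":[0,0,0],"twist":0},{"fingers":1,"dp":[0,0,0],"twist":0},{"fingers":1,"dp":[0,0,0],"twist":0},{"fingers":1,"dp":[0,0,0],"twist":0},{"fingers":1,"dp":[0,0,0],"twist":0},{"fingers":1,"dp":[0,0,-5],"twist":0},{"fingers":1,"dp":[0,0,-10],"twist":0},{"fingers":1,"dp":[0,0,-10],"twist":0}]' 40
python3 go.py pan_point
```

```text
t: 3.68
ee_pos: [0.3529, -0.3028, 0.003]
orientation: [0.932, -0.361, 0.0, 0.0]
force: [-1.0, -0.8, 2.8]
gripper_width: 0.148
gripper_force: 40.5
t: 4.52
ee_pos: [0.352, -0.3016, 0.0274]
orientation: [0.932, -0.361, -0.001, -0.001]
force: [-0.1, 0.2, -1.3]
gripper_width: 0.146
gripper_force: 40.1
pan_point twist -58.08 | dp now [-325.5 -630.8] after twist [ 363.3 -609.8] z [ 0.352  -0.3016  0.0274] w 0.146 gf 40.1 F [-0.1  0.2 -1.3] q6 1.41 t 4.5167
```

```bash
python3 -m inch '[{"fingers":1,"dp":[0,0,-20],"twist":0},{"fingers":1,"dp":[0,0,-20],"twist":-5},{"fingers":1,"dp":[0,0,-20],"twist":-7},{"fingers":1,"dp":[0,0,-20],"twist":-7},{"fingers":1,"dp":[0,0,-20],"twist":-7},{"fingers":1,"dp":[0,0,-20],"twist":-7},{"fingers":1,"dp":[0,0,0],"twist":-7},{"fingers":1,"dp":[0,0,0],"twist":-7},{"fingers":1,"dp":[0,0,0],"twist":-7},{"fingers":1,"dp":[0,0,0],"twist":-4}]'
python3 go.py pan_point
```

```text
t: 5.35
ee_pos: [0.3525, -0.3022, 0.1483]
orientation: [0.99, 0.139, 0.0, 0.0]
force: [-0.2, 0.1, -0.7]
gripper_width: 0.145
gripper_force: 40.1
pan_point twist 0.22 | dp now [ 365.4 -609.2] after twist [ 363.  -610.6] z [ 0.3525 -0.3022  0.1483] w 0.145 gf 40.1 F [-0.2  0.1 -0.7] q6 0.4 t 5.35
```

```bash
python3 -m inch '[{"fingers":1,"dp":[9,-15,0],"twist":0.2},{"fingers":1,"dp":[18,-30,0],"twist":0},{"fingers":1,"dp":[18,-30,0],"twist":0},{"fingers":1,"dp":[18,-30,0],"twist":0},{"fingers":1,"dp":[18,-30,0],"twist":0},{"fingers":1,"dp":[18,-30,0],"twist":0},{"fingers":1,"dp":[18,-30,0],"twist":0},{"fingers":1,"dp":[18,-30,0],"twist":0},{"fingers":1,"dp":[18,-30,0],"twist":0},{"fingers":1,"dp":[18,-30,0],"twist":0}]'
python3 -m inch '[{"fingers":1,"dp":[18,-30,0],"twist":0},{"fingers":1,"dp":[18,-30,0],"twist":0},{"fingers":1,"dp":[18,-30,0],"twist":0},{"fingers":1,"dp":[18,-30,0],"twist":0},{"fingers":1,"dp":[18,-30,0],"twist":0},{"fingers":1,"dp":[18,-30,0],"twist":0},{"fingers":1,"dp":[18,-30,0],"twist":0},{"fingers":1,"dp":[18,-30,0],"twist":0},{"fingers":1,"dp":[18,-30,0],"twist":0},{"fingers":1,"dp":[9,-15,0],"twist":0}]'
python3 go.py pan_point
```

```text
t: 6.18
ee_pos: [0.4416, 0.0197, 0.1482]
orientation: [0.991, 0.134, 0.001, 0.0]
force: [0.6, -0.5, -1.9]
gripper_width: 0.145
gripper_force: 40.2
t: 7.02
ee_pos: [0.5309, 0.3421, 0.1483]
orientation: [0.991, 0.135, 0.001, -0.001]
force: [0.5, 0.7, -1.2]
gripper_width: 0.147
gripper_force: 40.2
pan_point twist -0.14 | dp now [ 16.8 -38.6] after twist [ 16.9 -38.6] z [0.5309 0.3421 0.1483] w 0.147 gf 40.2 F [ 0.5  0.7 -1.2] q6 1.73 t 7.0167
```

```bash
python3 -m inch '[{"fingers":1,"dp":[8,-19,0],"twist":0},{"fingers":1,"dp":[8,-19,5],"twist":0},{"fingers":1,"dp":[0,0,20],"twist":0},{"fingers":1,"dp":[0,0,25],"twist":0},{"fingers":1,"dp":[0,0,25],"twist":0},{"fingers":1,"dp":[0,0,10],"twist":0},{"fingers":1,"dp":[0,0,5],"twist":0},{"fingers":1,"dp":[0,0,0],"twist":0},{"fingers":1,"dp":[0,0,0],"twist":0},{"fingers":1,"dp":[0,0,0],"twist":0}]'
python3 go.py pan_point
python3 - <<'E'
from h import *
c=capture("scene");cv2.imwrite("pics/s2.png",cv2.resize(c["img"][130:290,340:540],(800,600),interpolation=2)[:,:,::-1])
E
```

```text
t: 7.85
ee_pos: [0.5374, 0.3797, 0.0596]
orientation: [0.991, 0.134, 0.002, -0.001]
force: [-0.6, 0.3, -0.7]
gripper_width: 0.149
gripper_force: 40.1
pan_point twist -0.29 | dp now [ 0.5 -4.1] after twist [ 0.5 -4.1] z [0.5374 0.3797 0.0596] w 0.149 gf 40.1 F [-0.6  0.3 -0.7] q6 1.79 t 7.85
```

View pics/s2.png

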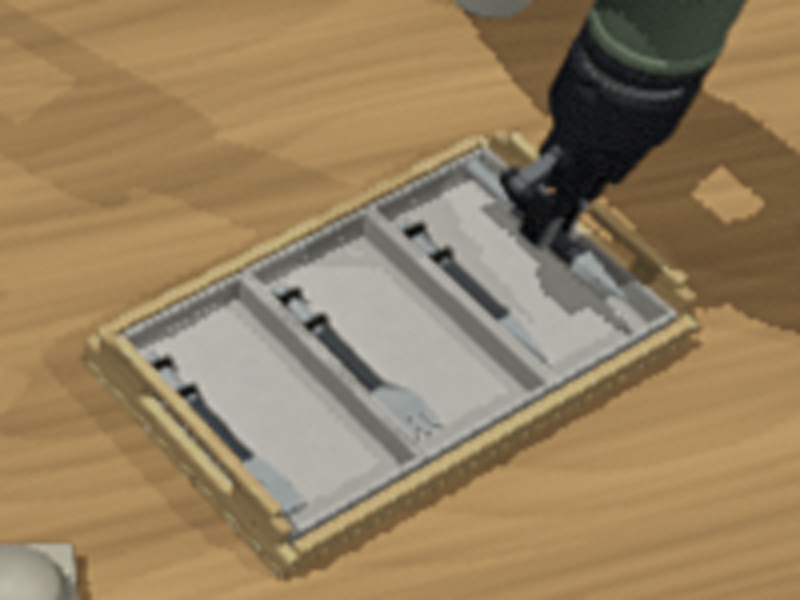

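The held point chisel is lengthways over the point pan at crop (560,235), parallel to the wall. I'll lower it.

```bash
python3 -m inch '[{"fingers":1,"dp":[0,-3,10],"twist":0},{"fingers":1,"dp":[0,0,12],"twist":0},{"fingers":1,"dp":[0,0,10],"twist":0},{"fingers":1,"dp":[0,0,5],"twist":0},{"fingers":1,"dp":[0,0,3],"twist":0},{"fingers":1,"dp":[0,0,2],"twist":0},{"fingers":1,"dp":[0,0,0],"twist":0},{"fingers":1,"dp":[0,0,0],"twist":0},{"fingers":1,"dp":[0,0,0],"twist":0},{"fingers":1,"dp":[0,0,0],"twist":0}]'
python3 go.py pan_point
```

```text
t: 8.73
ee_pos: [0.5356, 0.3822, 0.0158]
orientation: [0.991, 0.134, 0.001, -0.0]
force: [0.6, 0.1, -2.5]
gripper_width: 0.146
gripper_force: 40.1
pan_point twist -0.28 | dp now [ 1.5 -1.3] after twist [ 1.5 -1.3] z [0.5356 0.3822 0.0158] w 0.146 gf 40.1 F [ 0.6  0.1 -2.5] q6 1.79 t 8.7333
```

```bash
python3 -m inch '[{"fingers":1,"dp":[0,0,0.7],"twist":0},{"fingers":1,"dp":[0,0,0.6],"twist":0},{"fingers":1,"dp":[0,0,0],"twist":0},{"fingers":1,"dp":[0,0,0],"twist":0},{"fingers":1,"dp":[0,0,0],"twist":0},{"fingers":1,"dp":[0,0,0],"twist":0},{"fingers":1,"dp":[0,0,0],"twist":0},{"fingers":1,"dp":[0,0,0],"twist":0},{"fingers":1,"dp":[0,0,0],"twist":0},{"fingers":1,"dp":[0,0,0],"twist":0}]'
python3 go.py pan_point
```

```text
t: 9.57
ee_pos: [0.5352, 0.382, 0.0141]
orientation: [0.991, 0.134, 0.0, -0.0]
force: [-0.3, 0.5, -0.5]
gripper_width: 0.15
gripper_force: 40.2
pan_point twist -0.28 | dp now [ 1.9 -1.3] after twist [ 1.9 -1.3] z [0.5352 0.382  0.0141] w 0.15 gf 40.2 F [-0.3  0.5 -0.5] q6 1.79 t 9.5667
```

```bash
python3 -m inch '[{"fingers":1,"dp":[0,0,0.6],"twist":0},{"fingers":1,"dp":[0,0,0],"twist":0},{"fingers":1,"dp":[0,0,0],"twist":0},{"fingers":0.66,"dp":[0,0,0],"twist":0},{"fingers":0.6,"dp":[0,0,0],"twist":0},{"fingers":0.5,"dp":[0,0,0],"twist":0},{"fingers":0.45,"dp":[0,0,0],"twist":0},{"fingers":0.45,"dp":[0,0,0],"twist":0},{"fingers":0.45,"dp":[0,0,0],"twist":0},{"fingers":0.45,"dp":[0,0,-5],"twist":0}]'
python3 go.py pan_point
python3 -m inch '[{"fingers":0.45,"dp":[0,0,-10],"twist":0},{"fingers":0.45,"dp":[0,0,-20],"twist":0},{"fingers":0.45,"dp":[0,0,-30],"twist":0},{"fingers":0.3,"dp":[0,0,-35],"twist":0},{"fingers":0,"dp":[0,0,-35],"twist":7},{"fingers":0,"dp":[0,0,-35],"twist":7},{"fingers":0,"dp":[0,0,-15],"twist":7},{"fingers":0,"dp":[0,0,0],"twist":7},{"fingers":0,"dp":[0,0,0],"twist":6.5},{"fingers":0,"dp":[0,0,0],"twist":0}]'
python3 go.py claw
python3 - <<'E'
from h import *
c=capture("scene");cv2.imwrite("pics/s3.png",cv2.resize(c["img"][130:290,340:540],(800,600),interpolation=2)[:,:,::-1])
E
```

```text
t: 10.4
ee_pos: [0.5341, 0.3814, 0.0172]
orientation: [0.991, 0.134, -0.001, 0.0]
force: [-1.0, -0.2, -0.1]
gripper_width: 0.274
gripper_force: 0.0
pan_point twist -0.28 | dp now [ 3.2 -1.6] after twist [ 3.2 -1.6] z [0.5341 0.3814 0.0172] w 0.274 gf 0.0 F [-1.  -0.2 -0.1] q6 1.79 t 10.4
t: 11.23
ee_pos: [0.5355, 0.3822, 0.2006]
orientation: [0.986, -0.167, 0.001, -0.001]
force: [0.1, -0.3, 0.3]
gripper_width: 0.499
gripper_force: 0.0
claw twist -0.37 | dp now [ 78.2 599.6] after twist [ 74.3 600.1] z [0.5355 0.3822 0.2006] w 0.499 gf 0.0 F [ 0.1 -0.3  0.3] q6 2.39 t 11.2333
```

View pics/s3.png

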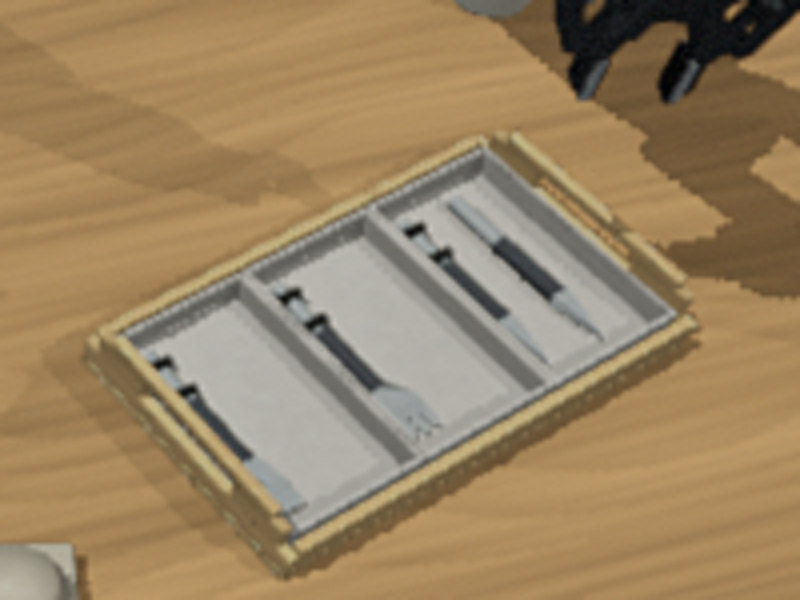

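The point chisel lies flat and parallel in its pan, at crop (530,270). The claw is next.

```bash
python3 -m inch '[{"fingers":0,"dp":[4,20,0],"twist":-0.3},{"fingers":0,"dp":[4,35,0],"twist":0},{"fingers":0,"dp":[4,35,0],"twist":0},{"fingers":0,"dp":[4,35,0],"twist":0},{"fingers":0,"dp":[4,35,0],"twist":0},{"fingers":0,"dp":[4,35,0],"twist":0},{"fingers":0,"dp":[4,35,0],"twist":0},{"fingers":0,"dp":[4,35,0],"twist":0},{"fingers":0,"dp":[4,35,0],"twist":0},{"fingers":0,"dp":[4,35,0],"twist":0}]'
python3 -m inch '[{"fingers":0,"dp":[4,35,0],"twist":0},{"fingers":0,"dp":[4,35,0],"twist":0},{"fingers":0,"dp":[4,35,0],"twist":0},{"fingers":0,"dp":[4,35,0],"twist":0},{"fingers":0,"dp":[4,35,0],"twist":0},{"fingers":0,"dp":[4,35,0],"twist":0},{"fingers":0,"dp":[4,35,0],"twist":0},{"fingers":0,"dp":[6,20,0],"twist":0},{"fingers":0,"dp":[0,0,0],"twist":0},{"fingers":0,"dp":[0,0,0],"twist":0}]'
python3 go.py claw
```

```text
t: 12.12
ee_pos: [0.4642, 0.0505, 0.1986]
orientation: [0.987, -0.161, 0.0, 0.0]
force: [0.6, -0.7, 0.1]
gripper_width: 0.501
gripper_force: 0.0
t: 12.95
ee_pos: [0.4116, -0.2107, 0.1984]
orientation: [0.987, -0.163, -0.0, -0.0]
force: [-0.1, 1.1, 1.2]
gripper_width: 0.497
gripper_force: 0.0
claw twist -0.01 | dp now [ 0.6 -1.1] after twist [ 0.6 -1.1] z [ 0.4116 -0.2107  0.1984] w 0.497 gf 0.0 F [-0.1  1.1  1.2] q6 1.24 t 12.95
```

```bash
python3 -m inch '[{"fingers":0,"dp":[0.5,-1,15],"twist":0},{"fingers":0,"dp":[0,0,25],"twist":0},{"fingers":0,"dp":[0,0,30],"twist":0},{"fingers":0,"dp":[0,0,30],"twist":0},{"fingers":0,"dp":[0,0,30],"twist":0},{"fingers":0,"dp":[0,0,25],"twist":0},{"fingers":0,"dp":[0,0,15],"twist":0},{"fingers":0,"dp":[0,0,5],"twist":0},{"fingers":0,"dp":[0,0,0],"twist":0},{"fingers":0,"dp":[0,0,0],"twist":0}]'
python3 go.py claw
```

```text
t: 13.78
ee_pos: [0.4133, -0.2087, 0.024]
orientation: [0.987, -0.162, 0.0, 0.0]
force: [-0.5, -0.4, 0.0]
gripper_width: 0.497
gripper_force: 0.0
claw twist 0.13 | dp now [-0.4  1.3] after twist [-0.4  1.3] z [ 0.4133 -0.2087  0.024 ] w 0.497 gf 0.0 F [-0.5 -0.4  0. ] q6 1.24 t 13.7833
```

```bash
python3 -m inch '[{"fingers":0,"dp":[0,1,10],"twist":0},{"fingers":0,"dp":[0,0,7],"twist":0},{"fingers":0,"dp":[0,0,3.5],"twist":0},{"fingers":0,"dp":[0,0,0],"twist":0},{"fingers":0,"dp":[0,0,0],"twist":0},{"fingers":0.4,"dp":[0,0,0],"twist":0},{"fingers":1,"dp":[0,0,0],"twist":0},{"fingers":1,"dp":[0,0,0],"twist":0},{"fingers":1,"dp":[0,0,0],"twist":0},{"fingers":1,"dp":[0,0,0],"twist":0}]' 40
python3 -m inch '[{"fingers":1,"dp":[0,0,0],"twist":0},{"fingers":1,"dp":[0,0,0],"twist":0},{"fingers":1,"dp":[0,0,-5],"twist":0},{"fingers":1,"dp":[0,0,-15],"twist":0},{"fingers":1,"dp":[0,0,-25],"twist":0},{"fingers":1,"dp":[0,0,-25],"twist":-7},{"fingers":1,"dp":[0,0,-25],"twist":-7},{"fingers":1,"dp":[0,0,-25],"twist":-7},{"fingers":1,"dp":[0,0,-20],"twist":-7},{"fingers":1,"dp":[0,0,0],"twist":-6.4}]' 40
python3 go.py pan_claw
```

```text
t: 14.62
ee_pos: [0.4126, -0.2104, 0.0033]
orientation: [0.987, -0.163, 0.0, 0.0]
force: [-0.8, 0.5, 3.7]
gripper_width: 0.15
gripper_force: 40.6
t: 15.45
ee_pos: [0.4149, -0.2119, 0.1473]
orientation: [0.99, 0.139, 0.003, 0.003]
force: [0.8, -1.1, -1.3]
gripper_width: 0.148
gripper_force: 40.1
pan_claw twist 0.27 | dp now [ 280.5 -432.2] after twist [ 278.4 -433.5] z [ 0.4149 -0.2119  0.1473] w 0.148 gf 40.1 F [ 0.8 -1.1 -1.3] q6 0.63 t 15.45
```

```bash
python3 -m inch '[{"fingers":1,"dp":[10,-14,0],"twist":0.2},{"fingers":1,"dp":[18.5,-29,0],"twist":0},{"fingers":1,"dp":[18.5,-29,0],"twist":0},{"fingers":1,"dp":[18.5,-29,0],"twist":0},{"fingers":1,"dp":[18.5,-29,0],"twist":0},{"fingers":1,"dp":[18.5,-29,0],"twist":0},{"fingers":1,"dp":[18.5,-29,0],"twist":0},{"fingers":1,"dp":[18.5,-29,0],"twist":0},{"fingers":1,"dp":[18.5,-29,0],"twist":0},{"fingers":1,"dp":[18.5,-29,0],"twist":0}]'
python3 -m inch '[{"fingers":1,"dp":[18.5,-29,0],"twist":0},{"fingers":1,"dp":[18.5,-29,0],"twist":0},{"fingers":1,"dp":[18.5,-29,0],"twist":0},{"fingers":1,"dp":[18.5,-29,0],"twist":0},{"fingers":1,"dp":[18.5,-29,0],"twist":0},{"fingers":1,"dp":[10,-13,0],"twist":0},{"fingers":1,"dp":[0,0,0],"twist":0},{"fingers":1,"dp":[0,0,0],"twist":0},{"fingers":1,"dp":[0,0,0],"twist":0},{"fingers":1,"dp":[0,0,0],"twist":0}]'
python3 go.py pan_claw
```

```text
t: 16.28
ee_pos: [0.5088, 0.1038, 0.1423]
orientation: [0.991, 0.134, -0.001, -0.0]
force: [1.0, 0.2, -1.3]
gripper_width: 0.147
gripper_force: 40.1
t: 17.12
ee_pos: [0.5654, 0.2802, 0.1423]
orientation: [0.991, 0.134, -0.001, 0.0]
force: [0.2, -0.5, -1.6]
gripper_width: 0.145
gripper_force: 40.1
pan_claw twist -0.35 | dp now [ 0.4 -0.5] after twist [ 0.4 -0.5] z [0.5654 0.2802 0.1423] w 0.145 gf 40.1 F [ 0.2 -0.5 -1.6] q6 1.63 t 17.1167
```

```bash
python3 -m inch '[{"fingers":1,"dp":[0,0,15],"twist":0},{"fingers":1,"dp":[0,0,25],"twist":0},{"fingers":1,"dp":[0,0,25],"twist":0},{"fingers":1,"dp":[0,0,20],"twist":0},{"fingers":1,"dp":[0,0,15],"twist":0},{"fingers":1,"dp":[0,0,12],"twist":0},{"fingers":1,"dp":[0,0,8],"twist":0},{"fingers":1,"dp":[0,0,4],"twist":0},{"fingers":1,"dp":[0,0,0],"twist":0},{"fingers":1,"dp":[0,0,0],"twist":0}]'
python3 go.py pan_claw
python3 - <<'E'
from h import *
c=capture("scene");cv2.imwrite("pics/s4.png",cv2.resize(c["img"][130:290,340:540],(800,600),interpolation=2)[:,:,::-1])
E
```

```text
t: 17.95
ee_pos: [0.5668, 0.2815, 0.0197]
orientation: [0.991, 0.134, 0.001, -0.0]
force: [-0.7, -0.1, -1.3]
gripper_width: 0.146
gripper_force: 40.1
pan_claw twist -0.29 | dp now [-1.3  0.4] after twist [-1.3  0.4] z [0.5668 0.2815 0.0197] w 0.146 gf 40.1 F [-0.7 -0.1 -1.3] q6 1.63 t 17.95
```

View pics/s4.png

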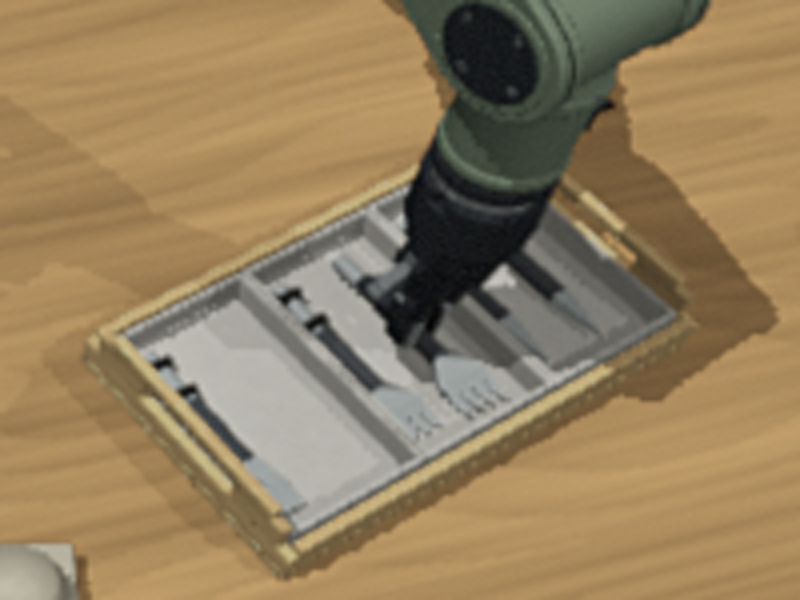

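The claw is held level beside its mate, with its teeth at crop (475,395). I'll do the last millimetres now.

```bash
python3 -m inch '[{"fingers":1,"dp":[0,0,2],"twist":0},{"fingers":1,"dp":[0,0,1.5],"twist":0},{"fingers":1,"dp":[0,0,1],"twist":0},{"fingers":1,"dp":[0,0,0.7],"twist":0},{"fingers":1,"dp":[0,0,0],"twist":0},{"fingers":1,"dp":[0,0,0],"twist":0},{"fingers":1,"dp":[0,0,0],"twist":0},{"fingers":1,"dp":[0,0,0],"twist":0},{"fingers":1,"dp":[0,0,0],"twist":0},{"fingers":1,"dp":[0,0,0],"twist":0}]'
python3 -c "
from cell import *
print(get_state()['ee_pos'],get_state()['force'])"
```

```text
t: 18.83
ee_pos: [0.5663, 0.2817, 0.0144]
orientation: [0.991, 0.134, 0.0, -0.0]
force: [-2.6, -0.0, 6.0]
gripper_width: 0.145
gripper_force: 40.9
[0.56632317 0.28166528 0.01435923] [-2.62714589 -0.04538822  6.02374343]
```

Contact at about 6 N, so I'll release.

```bash
python3 -m inch '[{"fingers":0.66,"dp":[0,0,0],"twist":0},{"fingers":0.6,"dp":[0,0,0],"twist":0},{"fingers":0.5,"dp":[0,0,0],"twist":0},{"fingers":0.45,"dp":[0,0,0],"twist":0},{"fingers":0.45,"dp":[0,0,0],"twist":0},{"fingers":0.45,"dp":[0,0,0],"twist":0},{"fingers":0.45,"dp":[0,0,-5],"twist":0},{"fingers":0.45,"dp":[0,0,-15],"twist":0},{"fingers":0.45,"dp":[0,0,-25],"twist":0},{"fingers":0.45,"dp":[0,0,-30],"twist":0}]'
python3 -m inch '[{"fingers":0,"dp":[0,0,-35],"twist":7},{"fingers":0,"dp":[0,0,-35],"twist":7},{"fingers":0,"dp":[0,0,-35],"twist":7},{"fingers":0,"dp":[0,0,0],"twist":7},{"fingers":0,"dp":[0,0,0],"twist":7},{"fingers":0,"dp":[0,0,0],"twist":7},{"fingers":0,"dp":[0,0,0],"twist":7},{"fingers":0,"dp":[0,0,0],"twist":7},{"fingers":0,"dp":[0,0,0],"twist":6.5},{"fingers":0,"dp":[0,0,0],"twist":0}]'
python3 go.py flat
python3 - <<'E'
from h import *
c=capture("scene");cv2.imwrite("pics/s5.png",cv2.resize(c["img"][120:320,180:540],(800,444),interpolation=2)[:,:,::-1])
E
```

```text
t: 19.67
ee_pos: [0.5642, 0.2808, 0.0875]
orientation: [0.991, 0.134, -0.002, 0.0]
force: [0.9, -0.1, 0.6]
gripper_width: 0.274
gripper_force: 0.0
t: 20.5
ee_pos: [0.5661, 0.2815, 0.1941]
orientation: [0.916, -0.4, 0.0, -0.0]
force: [-0.1, -0.1, 0.4]
gripper_width: 0.5
gripper_force: 0.0
flat twist -0.38 | dp now [349.5 254.3] after twist [347.9 256.6] z [0.5661 0.2815 0.1941] w 0.5 gf 0.0 F [-0.1 -0.1  0.4] q6 2.72 t 20.5
```

View pics/s5.png

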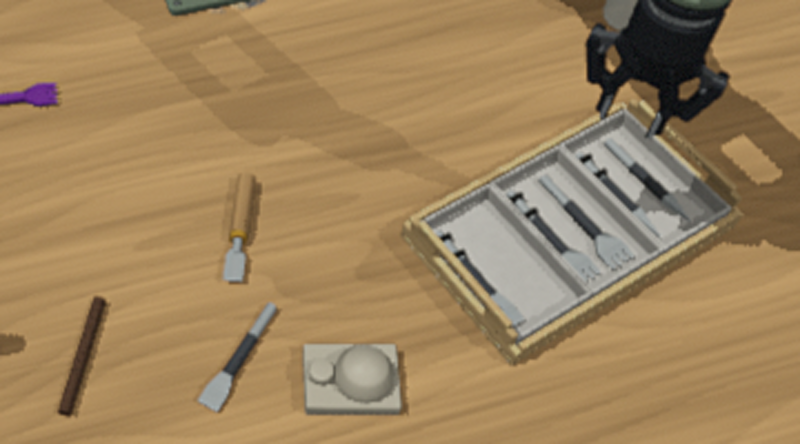

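The claw is seated in the middle pan at crop (595,225). The flat chisel is unmoved at (240,350). I'll move over it.

```bash
python3 -m inch '[{"fingers":0,"dp":[12,8,0],"twist":-0.4},{"fingers":0,"dp":[27,20,0],"twist":0},{"fingers":0,"dp":[27,20,0],"twist":0},{"fingers":0,"dp":[27,20,0],"twist":0},{"fingers":0,"dp":[27,20,0],"twist":0},{"fingers":0,"dp":[27,20,0],"twist":0},{"fingers":0,"dp":[27,20,0],"twist":0},{"fingers":0,"dp":[27,20,0],"twist":0},{"fingers":0,"dp":[27,20,0],"twist":0},{"fingers":0,"dp":[27,20,0],"twist":0}]'
python3 -m inch '[{"fingers":0,"dp":[27,20,0],"twist":0},{"fingers":0,"dp":[27,20,0],"twist":0},{"fingers":0,"dp":[27,20,0],"twist":0},{"fingers":0,"dp":[12,8,0],"twist":0},{"fingers":0,"dp":[0,0,15],"twist":0},{"fingers":0,"dp":[0,0,30],"twist":0},{"fingers":0,"dp":[0,0,30],"twist":0},{"fingers":0,"dp":[0,0,15],"twist":0},{"fingers":0,"dp":[0,0,0],"twist":0},{"fingers":0,"dp":[0,0,0],"twist":0}]'
python3 go.py flat
```

```text
t: 21.38
ee_pos: [0.6042, -0.0346, 0.194]
orientation: [0.919, -0.395, 0.0, -0.0]
force: [0.4, 0.2, -0.1]
gripper_width: 0.5
gripper_force: 0.0
t: 22.22
ee_pos: [0.6178, -0.1465, 0.1027]
orientation: [0.919, -0.395, -0.001, -0.0]
force: [-0.3, -0.4, 1.4]
gripper_width: 0.501
gripper_force: 0.0
flat twist 0.22 | dp now [0.4 1.3] after twist [0.4 1.3] z [ 0.6178 -0.1465  0.1027] w 0.501 gf 0.0 F [-0.3 -0.4  1.4] q6 2.01 t 22.2167
```

```bash
python3 -m inch '[{"fingers":0,"dp":[0,1,15],"twist":0.2},{"fingers":0,"dp":[0,0,20],"twist":0},{"fingers":0,"dp":[0,0,20],"twist":0},{"fingers":0,"dp":[0,0,18],"twist":0},{"fingers":0,"dp":[0,0,12],"twist":0},{"fingers":0,"dp":[0,0,6],"twist":0},{"fingers":0,"dp":[0,0,0],"twist":0},{"fingers":0,"dp":[0,0,0],"twist":0},{"fingers":0,"dp":[0,0,0],"twist":0},{"fingers":0,"dp":[0,0,0],"twist":0}]' 40
python3 go.py flat
```

```text
t: 23.05
ee_pos: [0.6191, -0.1485, 0.0144]
orientation: [0.918, -0.398, 0.002, -0.0]
force: [0.1, -0.9, 0.7]
gripper_width: 0.501
gripper_force: 0.0
flat twist -0.07 | dp now [-1.9  0.9] after twist [-1.9  0.9] z [ 0.6191 -0.1485  0.0144] w 0.501 gf 0.0 F [ 0.1 -0.9  0.7] q6 2.02 t 23.05
```

```bash
python3 -m inch '[{"fingers":0,"dp":[-1.5,0.5,6],"twist":0},{"fingers":0,"dp":[0,0,5],"twist":0},{"fingers":0,"dp":[0,0,0],"twist":0},{"fingers":0,"dp":[0,0,0],"twist":0},{"fingers":0,"dp":[0,0,0],"twist":0},{"fingers":0.4,"dp":[0,0,0],"twist":0},{"fingers":1,"dp":[0,0,0],"twist":0},{"fingers":1,"dp":[0,0,0],"twist":0},{"fingers":1,"dp":[0,0,0],"twist":0},{"fingers":1,"dp":[0,0,0],"twist":0}]' 40
python3 -m inch '[{"fingers":1,"dp":[0,0,0],"twist":0},{"fingers":1,"dp":[0,0,0],"twist":0},{"fingers":1,"dp":[0,0,-5],"twist":0},{"fingers":1,"dp":[0,0,-15],"twist":0},{"fingers":1,"dp":[0,0,-25],"twist":0},{"fingers":1,"dp":[0,0,-30],"twist":0},{"fingers":1,"dp":[0,0,-30],"twist":0},{"fingers":1,"dp":[0,0,-30],"twist":0},{"fingers":1,"dp":[0,0,-10],"twist":0},{"fingers":1,"dp":[0,0,0],"twist":0}]' 40
python3 go.py pan_flat
```

```text
t: 23.88
ee_pos: [0.6168, -0.1474, 0.002]
orientation: [0.917, -0.398, 0.0, -0.0]
force: [0.1, -0.7, 0.8]
gripper_width: 0.149
gripper_force: 40.8
t: 24.72
ee_pos: [0.6188, -0.1481, 0.1506]
orientation: [0.917, -0.398, 0.004, -0.0]
force: [-0.1, -1.1, -2.0]
gripper_width: 0.152
gripper_force: 40.5
pan_flat twist -62.57 | dp now [-254.4 -205.2] after twist [  64.9 -320.3] z [ 0.6188 -0.1481  0.1506] w 0.152 gf 40.5 F [-0.1 -1.1 -2. ] q6 2.02 t 24.7167
```

```bash
python3 -m inch '[{"fingers":1,"dp":[0,0,0],"twist":-6},{"fingers":1,"dp":[0,0,0],"twist":-7},{"fingers":1,"dp":[0,0,0],"twist":-7},{"fingers":1,"dp":[0,0,0],"twist":-7},{"fingers":1,"dp":[0,0,0],"twist":-7},{"fingers":1,"dp":[0,0,0],"twist":-7},{"fingers":1,"dp":[0,0,0],"twist":-7},{"fingers":1,"dp":[0,0,0],"twist":-7},{"fingers":1,"dp":[0,0,0],"twist":-7},{"fingers":1,"dp":[0,0,0],"twist":0}]'
python3 -m inch '[{"fingers":1,"dp":[3,-15,0],"twist":-0.5},{"fingers":1,"dp":[6,-30,0],"twist":0},{"fingers":1,"dp":[6,-30,0],"twist":0},{"fingers":1,"dp":[6,-30,0],"twist":0},{"fingers":1,"dp":[6,-30,0],"twist":0},{"fingers":1,"dp":[6,-30,0],"twist":0},{"fingers":1,"dp":[6,-30,0],"twist":0},{"fingers":1,"dp":[6,-30,0],"twist":0},{"fingers":1,"dp":[6,-30,0],"twist":0},{"fingers":1,"dp":[6,-30,0],"twist":0}]'
python3 go.py pan_flat
```

```text
t: 25.55
ee_pos: [0.6144, -0.1465, 0.1432]
orientation: [0.991, 0.133, -0.003, -0.001]
force: [-0.8, 0.7, -0.5]
gripper_width: 0.148
gripper_force: 40.5
t: 26.38
ee_pos: [0.5929, 0.145, 0.1453]
orientation: [0.991, 0.135, -0.001, -0.0]
force: [-0.1, -0.4, -2.5]
gripper_width: 0.146
gripper_force: 40.5
pan_flat twist -0.21 | dp now [ 10.4 -31.1] after twist [ 10.5 -31.1] z [0.5929 0.145  0.1453] w 0.146 gf 40.5 F [-0.1 -0.4 -2.5] q6 1.4 t 26.3833
```

```bash
python3 -m inch '[{"fingers":1,"dp":[5,-20,0],"twist":0},{"fingers":1,"dp":[4,-11,0],"twist":0},{"fingers":1,"dp":[0,0,15],"twist":0},{"fingers":1,"dp":[0,0,25],"twist":0},{"fingers":1,"dp":[0,0,25],"twist":0},{"fingers":1,"dp":[0,0,20],"twist":0},{"fingers":1,"dp":[0,0,5],"twist":0},{"fingers":1,"dp":[0,0,0],"twist":0},{"fingers":1,"dp":[0,0,0],"twist":0},{"fingers":1,"dp":[0,0,0],"twist":0}]'
python3 go.py pan_flat
```

```text
t: 27.22
ee_pos: [0.5965, 0.175, 0.0584]
orientation: [0.991, 0.136, 0.002, -0.0]
force: [0.4, -0.3, -0.6]
gripper_width: 0.15
gripper_force: 40.5
pan_flat twist -0.12 | dp now [-1.  -3.2] after twist [-1.  -3.2] z [0.5965 0.175  0.0584] w 0.15 gf 40.5 F [ 0.4 -0.3 -0.6] q6 1.45 t 27.2167
```

```bash
python3 -m inch '[{"fingers":1,"dp":[0,-2.5,10],"twist":0},{"fingers":1,"dp":[0,0,12],"twist":0},{"fingers":1,"dp":[0,0,8],"twist":0},{"fingers":1,"dp":[0,0,6],"twist":0},{"fingers":1,"dp":[0,0,4],"twist":0},{"fingers":1,"dp":[0,0,2],"twist":0},{"fingers":1,"dp":[0,0,1],"twist":0},{"fingers":1,"dp":[0,0,0],"twist":0},{"fingers":1,"dp":[0,0,0],"twist":0},{"fingers":1,"dp":[0,0,0],"twist":0}]'
python3 go.py pan_flat
python3 - <<'E'
from h import *
c=capture("scene");cv2.imwrite("pics/s6.png",cv2.resize(c["img"][130:290,340:540],(800,600),interpolation=2)[:,:,::-1])
E
```

```text
t: 28.05
ee_pos: [0.5949, 0.1773, 0.0142]
orientation: [0.991, 0.136, 0.001, -0.0]
force: [-0.3, 0.8, -0.3]
gripper_width: 0.148
gripper_force: 40.5
pan_flat twist -0.08 | dp now [-0.1 -0.5] after twist [-0.1 -0.5] z [0.5949 0.1773 0.0142] w 0.148 gf 40.5 F [-0.3  0.8 -0.3] q6 1.45 t 28.05
```

View pics/s6.png

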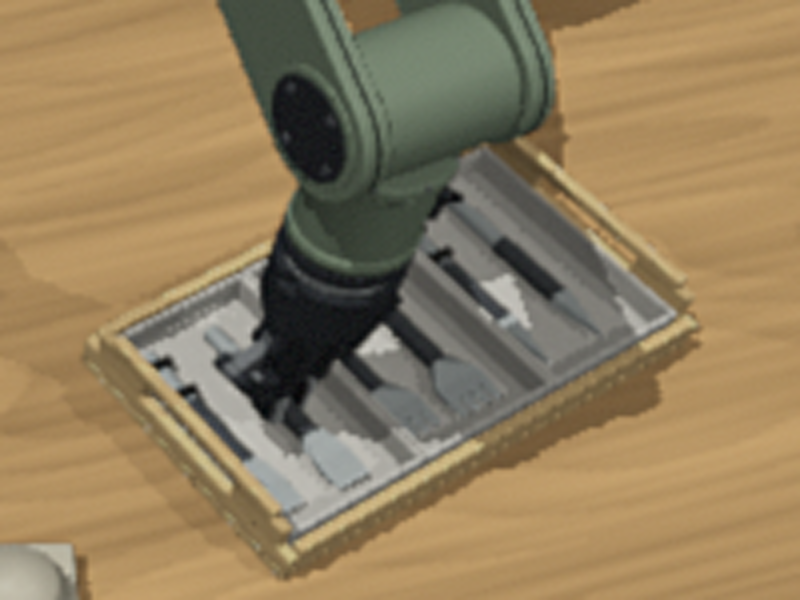

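The flat chisel is in its pan, level, with its blade at crop (340,460). I'll ease down 0.8 mm, release and back off.

```bash
python3 -m inch '[{"fingers":1,"dp":[0,0,0.8],"twist":0},{"fingers":1,"dp":[0,0,0],"twist":0},{"fingers":1,"dp":[0,0,0],"twist":0},{"fingers":1,"dp":[0,0,0],"twist":0},{"fingers":0.66,"dp":[0,0,0],"twist":0},{"fingers":0.6,"dp":[0,0,0],"twist":0},{"fingers":0.5,"dp":[0,0,0],"twist":0},{"fingers":0.45,"dp":[0,0,0],"twist":0},{"fingers":0.45,"dp":[0,0,0],"twist":0},{"fingers":0.45,"dp":[0,0,0],"twist":0}]'
python3 -m inch '[{"fingers":0.45,"dp":[0,0,-5],"twist":0},{"fingers":0.45,"dp":[0,0,-15],"twist":0},{"fingers":0.45,"dp":[0,0,-25],"twist":0},{"fingers":0.45,"dp":[0,0,-30],"twist":0},{"fingers":0.45,"dp":[0,0,-30],"twist":0},{"fingers":0.45,"dp":[0,0,-30],"twist":0},{"fingers":0.45,"dp":[-20,20,-30],"twist":0},{"fingers":0.45,"dp":[-30,30,0],"twist":0},{"fingers":0.45,"dp":[-30,30,0],"twist":0},{"fingers":0.45,"dp":[-20,30,0],"twist":0}]'
python3 -m inch '[{"fingers":0.45,"dp":[0,20,0],"twist":0},{"fingers":0.45,"dp":[0,30,0],"twist":0},{"fingers":0.45,"dp":[0,30,0],"twist":0},{"fingers":0.45,"dp":[0,15,0],"twist":0},{"fingers":0.45,"dp":[0,0,0],"twist":0},{"fingers":0.45,"dp":[0,0,0],"twist":0},{"fingers":0.45,"dp":[0,0,0],"twist":0},{"fingers":0.45,"dp":[0,0,0],"twist":0},{"fingers":0.45,"dp":[0,0,0],"twist":0},{"fingers":0.45,"dp":[0,0,0],"twist":0}]'
python3 - <<'E'
from h import *
c=capture("scene");cv2.imwrite("pics/s7.png",cv2.resize(c["img"][100:400,50:540],(800,490),interpolation=2)[:,:,::-1])
E
```

```text
t: 28.93
ee_pos: [0.5944, 0.1773, 0.013]
orientation: [0.991, 0.136, 0.0, -0.0]
force: [0.3, -0.3, 0.1]
gripper_width: 0.269
gripper_force: 0.0
t: 29.77
ee_pos: [0.5268, 0.0448, 0.1791]
orientation: [0.991, 0.137, 0.0, 0.0]
force: [0.7, -0.4, -0.4]
gripper_width: 0.272
gripper_force: 0.0
t: 30.6
ee_pos: [0.5538, -0.0446, 0.1778]
orientation: [0.991, 0.137, -0.0, -0.0]
force: [-0.2, -0.4, 0.5]
gripper_width: 0.271
gripper_force: 0.0
```

View pics/s7.png

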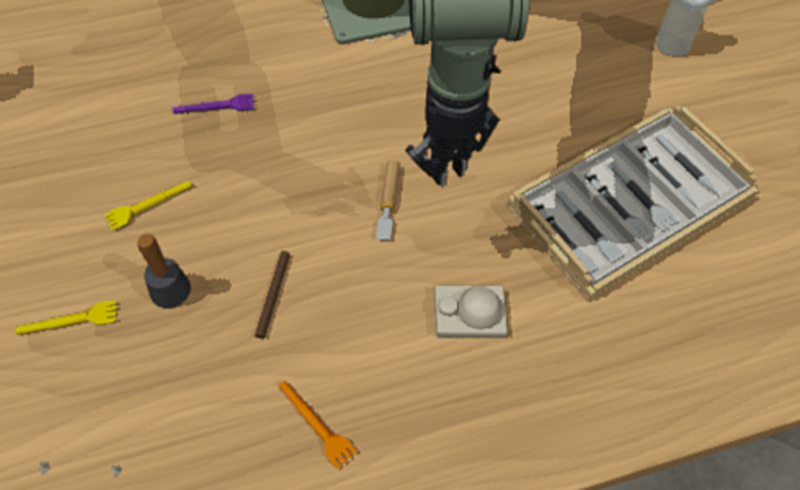

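All three chisels lie flat beside their mates in the caddy (crop (590,230), (650,200), (690,165)). The other items have not moved and the arm is clear.

```bash
python3 -c "
from cell import *
print(close_job())"
```

```text
the job is handed in; nothing more can be done
None
```

The point, claw and flat chisels each lie flat and lengthways beside their mates in the caddy, nothing else was moved, and the job was handed in at about 31 s (no verdict came back).

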